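# Cure the coated tubes under the swing-arm lamp

## Task

Swing the curing lamp aside until its head is right clear of the round black mat, then stand every cardboard tube upright, wholly on the mat. When all are standing there, swing the lamp back so that its head is centred over the mat and stays there, and only then start the timer: press its red knob down, turn it clockwise from the white mark to the green one, and let it spring up. Leave everything else on the bench where it is.

Things in the scene. Friction and masses are not known exactly. Their poses are not given: they have to be found in the camera images.
- tube1: Brown cardboard tube with a pale paper band, open at both ends, 58 mm outside diameter, wall 4 mm, 72 mm tall, 50 to 100 g. Origin at its middle (36 mm above its lower rim); z is the tube's axis, either end may be up. Starts standing on the bench to the robot's left. Three to five of the five tubes are present; an absent one reads None.
- tube2: Brown cardboard tube with a pale paper band, open at both ends, 58 mm outside diameter, wall 4 mm, 72 mm tall, 50 to 100 g. Origin at its middle (36 mm above its lower rim); z is the tube's axis, either end may be up. Starts standing on the bench to the robot's left. Three to five of the five tubes are present; an absent one reads None.
- tube3: Brown cardboard tube with a pale paper band, open at both ends, 58 mm outside diameter, wall 4 mm, 72 mm tall, 50 to 100 g. Origin at its middle (36 mm above its lower rim); z is the tube's axis, either end may be up. Starts standing on the bench to the robot's left. Three to five of the five tubes are present; an absent one reads None.
- tube4: Brown cardboard tube with a pale paper band, open at both ends, 58 mm outside diameter, wall 4 mm, 72 mm tall, 50 to 100 g. Origin at its middle (36 mm above its lower rim); z is the tube's axis, either end may be up. Starts standing on the bench to the robot's left. Three to five of the five tubes are present; an absent one reads None.
- tube5: Brown cardboard tube with a pale paper band, open at both ends, 58 mm outside diameter, wall 4 mm, 72 mm tall, 50 to 100 g. Origin at its middle (36 mm above its lower rim); z is the tube's axis, either end may be up. Starts standing on the bench to the robot's left. Three to five of the five tubes are present; an absent one reads None.
- mat: Round black rubber curing mat with a yellow ring, 244 mm diameter, 4 mm thick, fixed to the bench. Origin at the centre of its underside on the bench, z up. A tube standing on it has its middle 40 mm above the bench.
- lamp_grip (a point): Point on the lamp head's axis, 240 mm above the bench, on its orange grip post: a vertical cylinder, 22 mm diameter, free from 205 to 255 mm height. Under it a black cap (60 mm diameter, top at 205 mm) and the white head, a disc of 140 mm diameter at 159 to 183 mm. Starts over the mat; centred when this point is above the mat's centre, clear of it when 192 mm or more from there seen from above.
- lamp_elbow_axis (a point): Point on the vertical elbow axis of the lamp arm, 195 mm above the bench, between two flat white links, each 220 mm long between axes (18 mm wide, 189 to 201 mm high): one from the fixed column at the far right of the bench (24 mm diameter, foot 140 mm diameter) to the elbow, one from the elbow to the head's axis. The elbow bends out to the far left.
- lamp_elbow (a joint): Lamp's elbow joint, rad: 0 = both links in line, grows anticlockwise from above as the arm folds and the head swings to the robot's right; range 0 to 2.6. It and the joint at the column are stiff (0.4 and 0.5 N m) and stay where left. The head stays level and can be dragged by its post, with about 5 N, anywhere 120 to 430 mm from the column, which stands about 370 mm from the mat's centre.
- timer_base: Grey timer box 100 x 100 x 45 mm, fixed to the bench, to the robot's right. Origin at the centre of its underside; z up. The knob stands on its top centre. White mark (stopped) on its -x side, green mark (running) 1.2 rad clockwise of it seen from above.
- timer_grip (a point): Point to grip the red bar of the timer knob, on the turning axis, 90 mm above the bench while the knob is up, 15 mm below the bar's top. The bar is 50 mm long along this frame's x, 14 mm thick along y, 40 mm tall (from 65 to 105 mm height), and stands on a black disc of 54 mm diameter. A white line on the -x half of the bar is the pointer.
- timer (a joint): Angle of the timer knob, rad, growing clockwise seen from above: 0 = pointer at the white mark, 1.2 = at the green mark (both are end stops). It cannot turn from mark to mark unless pressed down; let go between the marks it stays down, at a mark it springs up.
- timer_press (a joint): How far the timer knob is pressed down, m: 0 = up, 0.009 = fully down. The spring pushes up with 4 to 9 N; the knob turns freely from about 0.0085 on.
- jar: Bystander, not part of the job: amber jar, 60 mm diameter, 75 mm tall, standing among the tubes. Origin at the centre of its underside.
- tape: Bystander, not part of the job: blue roll of tape, 72 mm diameter, 30 mm tall, lying flat among the tubes. Origin at the centre of its underside.
- glue: Bystander, not part of the job: yellow glue bottle, 56 mm diameter, 150 mm tall, near right. Origin at the centre of its underside.
- mug: Bystander, not part of the job: blue mug, 76 mm diameter, 85 mm tall, near right. Origin at the centre of its underside.
- mallet: Bystander, not part of the job: hammer with a wooden handle, 260 mm long, lying near the robot at the left. Origin under its middle.
- offcut: Bystander, not part of the job: pale wooden offcut 130 x 70 x 35 mm, lying at the far left beyond the tubes. Origin at the centre of its underside.
- clamp: Bystander, not part of the job: black spring clamp with blue tips, about 120 mm long, lying at the far right. Origin under its middle.

How it is judged:
By the outcome, as a careful person would: the job done as asked, in the order asked, and still so for the second after the job is handed in, with the robot touching nothing.
Of tube1, tube2, tube3, tube4, tube5 only 3 to 5 are there at a start; the rules pass over those that are not, and their reading is None.
At some moment in a run one of tube1, tube2, tube3, tube4, tube5 may be knocked a few centimetres aside while the robot is not near it.
It also fails if it takes over 210 s, if anything falls off the work surface, if the arm or the gripper's body presses on something with over 40 N, if the wrist force passes 120 N, or if a joint passes its speed limit or range.

## Robot

A 7-joint arm with a two-finger parallel gripper is mounted at the origin on the work surface. World frame = base frame: x ahead of the robot, y to its left, z up, the work surface at z = 0. Lengths are in mm, angles in rad, forces in N, time in s.
With the tool pointing down it reaches from about 350 to 900 mm from the base axis. Payload 19.9 kg.
Tool frame: the origin (TCP) lies between the finger pads; the fingertips stand 17 mm ahead of it and the grasp point (between the pads) lies 2 mm behind it; z points along the fingers, y is the direction in which the jaws open and shut (so a half turn about z gives the same grasp; the last joint's range is limited). The gripper opens to 85 mm and grips with 20 to 120 N. Pads are 22 mm wide; open, the fingers measure 114 mm over their backs; the gripper's body (76 mm by 85 mm) begins 54 mm behind the grasp point. The pads swing forward as they close: fully open they stand 13 mm farther back than shut.
Start: joints at [1.143, 0.417, -0.01, 1.614, 0.005, 1.111, -0.053], TCP at [235.761, -578.809, 248.26] pointing down, gripper open.
Joint ranges: [-2.81, 2.81], [-0.39, 2.02], [-1.27, 1.25], [0.06, 2.57], [-1.19, 4.33], [0.19, 2], [-2.82, 2.82]. Speed limits (rad/s): [1.89, 1.89, 2.39, 2.39, 3.01, 3.01, 3.01].

## Interface

Orientations are given as a unit quaternion [x, y, z, w].
In Python, from station import manip gives the robot as it stands.
- The arm moves only by the shell command python3 -m crank 'ROWS'. ROWS is JSON, a list of rows, each a list of 7 numbers: the shift along the tool's x, y, z in cm, then the turn, a rotation vector about the tool's x, y, z in rad, then the finger opening in cm, from 0 to 8.54. In form: [[x, y, z, rx, ry, rz, fingers], ...]. A call has 1 to 12 rows; each row shifts and turns the commanded pose from where the row before left it, along the tool's axes as they then stand; what a row does not reach is not made up. A row lasts 1/8 s, in which the tool goes at most 62.5 mm and 10.7 degrees, less where a joint would pass 70% of its speed; a pose out of reach is approached as far as the arm can. A call with a gripper value outside its range is refused whole. The fingers move at their own pace and stop on an object; the grip force is fixed at half the most. Time passes only in rows, so rows that do not move let the fingers close. It gives the time, the measured TCP pose, the force and the opening at its end, in the units of the state.
- manip.state(): the state, without advancing time (a new reading comes with each control period).
- manip.capture(name): name is "scene" or "top"; returns (picture, depth): 480x640x3 uint8, red, green, blue; 480x640 float32, mm along the optical axis (not along the pixel's ray), 0 where there is no reading.
- manip.camera_params(name): a dict with "mtx" (3x3 intrinsics, pixels), "R" (3x3) and "t" (3): a world point X has camera coordinates R X + t. Camera axes: x right, y down, z forward; pixel columns grow to the right and rows downward; lengths in mm; the calibration is good to about 2 mm. A picture is of the moment at which its call begins. camera_params takes no time and is no camera call.
- manip.sign_off(): hands the job in, once; it reports no verdict.
Trained networks look in the newest picture that a camera, given by its name, has taken for a name from the list of things; names that differ only in an ending like _2 or _b are one class to them, and where a whole thing is asked for, a point or a joint stands for the part that bears it (a point fixed in the world has none). Each returns a list of dicts, best first, with "confidence" (0 to 1); they miss things now and then, are a little off and sometimes report something else, mostly with a low value. They report only what shows in the picture. A call takes as long as a camera call.
- manip.find_in(camera, thing): "uv" ([column, row] in pixels, amid what is visible of it).
- manip.spot_point(camera, thing): "uv" ([column, row] in pixels: a listed point, or the origin of a listed thing).
The state is a dict: "clock": time; "joints": joint angles; "joint_velocities": joint speeds; "joint_torque": joint torques, N m; "ee_pos": TCP position; "tcp_rot": TCP orientation; "force": force on the tool from outside, world axes, zero at the start; "wrist_torque": the same for the moment, N m; "width": finger opening in mm.
Only numpy, scipy, OpenCV 4.12 (cv2) and the standard library are available. Lean on these libraries where they do the work, as an engineer would, in place of code of your own. Each camera call takes 0.05 s, during which the arm holds its last target. There are 200 camera calls.

## Working session

There is one attempt and no reset: what is moved stays moved. The work goes in short steps, Python scripts to look and compute and a shell command to move; the robot and the scene stay as the last step left them, time stands still between calls to the robot, and variables do not carry over. Pictures are saved under pics/ and viewed, about 12 in all and at most 16, crops included, and the job is handed in when it is done.

```bash
mkdir -p pics; ls
cat > h.py <<'E'
import numpy as np, cv2
from station import manip
from scipy.spatial.transform import Rotation as Ro
def cap(cam,name=None):
    p,d=manip.capture(cam)
    if name: cv2.imwrite(f'pics/{name}.png',cv2.cvtColor(p,cv2.COLOR_RGB2BGR))
    return p,d
def ray(cam,uv):
    c=manip.camera_params(cam);R=np.array(c['R']);t=np.array(c['t']).ravel()
    return -R.T@t, R.T@np.linalg.solve(np.array(c['mtx']),[uv[0],uv[1],1.])
def atz(cam,uv,z):
    o,d=ray(cam,uv); return o+d*(z-o[2])/d[2]
def cloud(cam,d):
    c=manip.camera_params(cam);R=np.array(c['R']);t=np.array(c['t']).ravel()
    v,u=np.indices(d.shape); q=np.linalg.solve(np.array(c['mtx']),np.stack([u.ravel(),v.ravel(),np.ones(u.size)]))*d.ravel()
    return (R.T@(q-t[:,None])).T.reshape(*d.shape,3)
def st():
    s=manip.state(); r=Ro.from_quat(s['tcp_rot']).as_matrix()
    print('t',round(s['clock'],2),'pos',np.round(s['ee_pos'],1),'x',np.round(r[:,0],3),'y',np.round(r[:,1],3),'z',np.round(r[:,2],3),'F',np.round(s['force'],1),'w',round(s['width'],1),'j',np.round(s['joints'],2)); return s
E
python3 - <<'E'
from h import *
st()
for c in('scene','top'):
    p,d=cap(c,c+'0'); 
    o,r=ray(c,(320,240)); print(c,o,r)
    np.save(c+'0.npy',cloud(c,d))
    for n,z in [('tube1',36),('mat',0),('lamp_grip',240),('lamp_elbow_axis',195),('timer_base',0),('timer_grip',90),('jar',0),('tape',0),('glue',0),('mug',0)]:
        for q in manip.spot_point(c,n)[:6 if n=='tube1' else 1]: print(n,np.round(q['uv']),round(q['confidence'],2),np.round(atz(c,q['uv'],z)))
E
```

```text
pics
t 0.0 pos [ 235.6 -578.5  247.7] x [ 0.926  0.377 -0.   ] y [ 0.377 -0.926 -0.001] z [-0.001  0.001 -1.   ] F [-0.7 -0.9 -0.1] w 85.0 j [ 1.14  0.42 -0.01  1.61  0.    1.11 -0.05]
scene [1173.65893157  211.70010975 1300.33891156] [-0.50187308 -0.17024329 -0.84818947]
tube1 [400. 262.] 0.91 [424. 176.  36.]
tube1 [266. 330.] 0.19 [711. -86.  36.]
mat [312. 276.] 0.63 [518. -35.   0.]
lamp_elbow_axis [264. 331.] 0.91 [771. -51. 195.]
timer_base [206. 239.] 0.59 [ 496. -347.    0.]
timer_grip [203. 217.] 0.67 [ 484. -344.   90.]
jar [449. 278.] 0.55 [413. 310.   0.]
tape [461. 322.] 0.84 [526. 364.   0.]
glue [213. 175.] 0.89 [ 287. -422.    0.]
mug [277. 198.] 0.97 [ 307. -210.    0.]
top [ 326.92067535  -22.75873355 1743.55237534] [ 0.07767929 -0.00135134 -0.99703354]
tube1 [246. 214.] 0.78 [546. 211.  36.]
tube1 [263. 252.] 0.71 [425. 158.  36.]
tube1 [260. 175.] 0.53 [673. 167.  36.]
mat [321. 221.] 0.93 [526. -28.   0.]
lamp_grip [330. 204.] 0.68 [547. -54. 240.]
lamp_elbow_axis [330. 127.] 0.86 [781. -57. 195.]
timer_base [422. 232.] 0.69 [ 488. -358.    0.]
timer_grip [424. 227.] 0.47 [ 494. -349.   90.]
jar [219. 256.] 0.66 [413. 303.   0.]
tape [203. 222.] 0.79 [525. 357.   0.]
glue [453. 190.] 0.75 [ 624. -466.    0.]
mug [383. 281.] 0.76 [ 326. -228.    0.]
```

View pics/scene0.png

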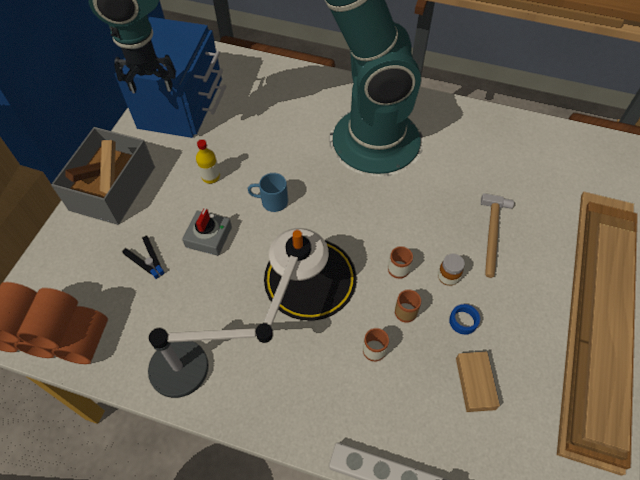

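View pics/top0.png

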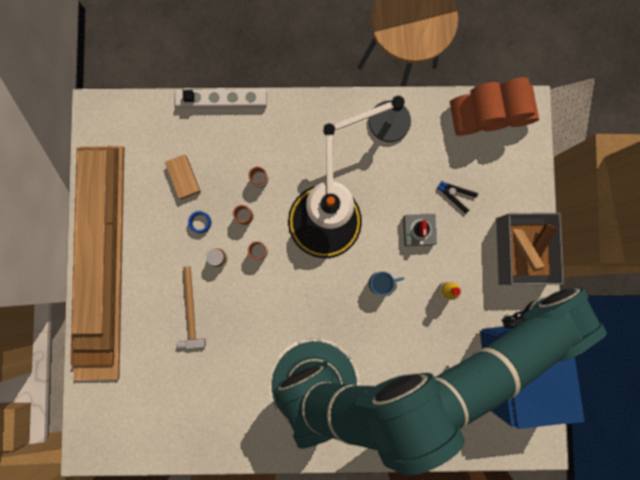

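Three tubes standing (top view at 257,176 / 242,214 / 257,250), the lamp over the mat at (330,204) with its elbow far left, and the timer right at (420,229). I'll refine these from depth and colour.

```bash
cat >> h.py <<'E'
def circ(P):
    A=np.c_[2*P[:,:2],np.ones(len(P))]; s=np.linalg.lstsq(A,(P[:,:2]**2).sum(1),rcond=None)[0]
    return s[:2],np.sqrt(s[2]+s[:2]@s[:2])
def tubes(name=None):
    # rim points of tubes in top and scene depth
    out=[]
    for c in ('top','scene'):
        p,d=cap(c,name and name+c); X=cloud(c,d); hsv=cv2.cvtColor(p,cv2.COLOR_RGB2HSV)
        m=(X[...,2]>62)&(X[...,2]<90)&(d>0)&(X[...,0]>250)&(X[...,0]<800)&(X[...,1]>-170)&(X[...,1]<420)
        n,l,s,_=cv2.connectedComponentsWithStats(m.astype(np.uint8))
        for i in range(1,n):
            if s[i,4]<12: continue
            Q=X[l==i]; lo,hi=Q.min(0),Q.max(0); ci,r=cv2.minEnclosingCircle(Q[:,:2].astype(np.float32)); print(c,s[i,4],np.round(Q.mean(0)),'mid',np.round((lo+hi)/2),'ext',np.round(hi-lo),'enc',np.round(ci),round(r,1))
E
python3 - <<'E'
from h import *
tubes()
for c in('top','scene'):
    X=np.load(c+'0.npy'); p=cv2.imread(f'pics/{c}0.png'); h=cv2.cvtColor(p,cv2.COLOR_BGR2HSV).astype(int)
    y=(h[...,0]>20)&(h[...,0]<34)&(h[...,1]>120)&(h[...,2]>90)&(abs(X[...,0]-520)<150)&(abs(X[...,1]+30)<150)
    P=np.array([atz(c,(u,v),4) for v,u in np.argwhere(y)]); 
    q=P
    for _ in range(3):
        ce,r=circ(q); e=abs(np.hypot(*(P[:,:2]-ce).T)-r); q=P[e<8]
    print(c,'mat',np.round(ce,1),r,len(q))
    o=(X[...,2]>225)&(X[...,2]<265)&(abs(X[...,0]-540)<90)&(abs(X[...,1]+50)<90); print('post',o.sum(),np.round(X[o].mean(0)) if o.any() else 0,X[o][:,2].max() if o.any() else 0)
    o=(X[...,2]>150)&(X[...,2]<190)&(abs(X[...,0]-540)<120)&(abs(X[...,1]+50)<120); print('head',o.sum(),cv2.minEnclosingCircle(X[o][:,:2].astype(np.float32)))
    o=(X[...,2]>180)&(X[...,2]<230)&(abs(X[...,0]-780)<45)&(abs(X[...,1]+57)<45); print('elbow',o.sum(),np.round(X[o].mean(0)))
    o=(X[...,2]>150)&(X[...,0]>740)&(abs(X[...,1]+260)<60); print('col',o.sum(),np.round(X[o].mean(0)),X[o][:,2].max())
    rd=((h[...,0]<8)|(h[...,0]>172))&(h[...,1]>150)&(h[...,2]>80)&(X[...,2]>80)&(X[...,2]<120)&(abs(X[...,0]-490)<60)&(abs(X[...,1]+350)<60)
    print('knob',rd.sum(),np.round(X[rd].mean(0)),[np.round(v,2) for v in np.linalg.svd(X[rd][:,:2]-X[rd][:,:2].mean(0),full_matrices=False)[1:]])
    o=(X[...,2]>38)&(X[...,2]<52)&(abs(X[...,0]-490)<75)&(abs(X[...,1]+350)<75); print('box',cv2.minAreaRect(X[o][:,:2].astype(np.float32)))
a=cv2.imread('pics/scene0.png')[190:265,165:255]; b=cv2.imread('pics/top0.png')[195:265,390:460]
cv2.imwrite('pics/c1.png',np.hstack([cv2.resize(a,(450,375),interpolation=2),cv2.resize(b,(350,375),interpolation=2)]))
E
```

```text
top 89 [666. 172.  71.] mid [666. 173.  71.] ext [57. 58. 18.] enc [666. 173.] 29.8
top 87 [544. 221.  71.] mid [544. 222.  71.] ext [57. 57. 17.] enc [544. 222.] 29.5
top 82 [429. 175.  71.] mid [430. 175.  73.] ext [54. 59. 21.] enc [429. 175.] 29.6
top 233 [409. 305.  74.] mid [410. 305.  74.] ext [50. 52. 23.] enc [409. 305.] 26.8
scene 169 [427. 178.  70.] mid [427. 177.  71.] ext [59. 56. 17.] enc [427. 176.] 31.3
scene 346 [409. 307.  74.] mid [406. 307.  73.] ext [54. 52. 21.] enc [406. 309.] 28.1
scene 182 [543. 225.  70.] mid [543. 224.  71.] ext [62. 58. 17.] enc [544. 226.] 31.5
scene 186 [666. 175.  70.] mid [665. 175.  70.] ext [58. 57. 17.] enc [664. 175.] 29.6
top mat [525.7 -40.5] 110.10567954963568 324
post 54 [554. -54. 252.] 261.21251232048496
head 1293 ((556.3926391601562, -54.729393005371094), 70.30534362792969)
elbow 250 [773. -63. 202.]
col 265 [ 848. -244.  202.] 217.79591863536032
knob 50 [ 496. -343.  104.] [array([78.02, 28.95]), array([[-1.  ,  0.05],
       [ 0.05,  1.  ]])]
box ((491.947998046875, -344.904296875), (100.16175842285156, 101.53226470947266), 1.6905022859573364)
scene mat [523.4 -38.5] 110.04189627581435 316
post 128 [557. -51. 247.] 260.694246214871
head 1718 ((552.934326171875, -53.73462677001953), 72.0545654296875)
elbow 524 [775. -60. 201.]
col 560 [ 851. -242.  200.] 214.05948103768242
knob 76 [ 500. -342.  102.] [array([110.26,  32.41]), array([[ 1.  , -0.04],
       [-0.04, -1.  ]])]
box ((490.1116943359375, -342.189208984375), (102.4697265625, 102.17823791503906), 1.7067174911499023)
```

View pics/c1.png

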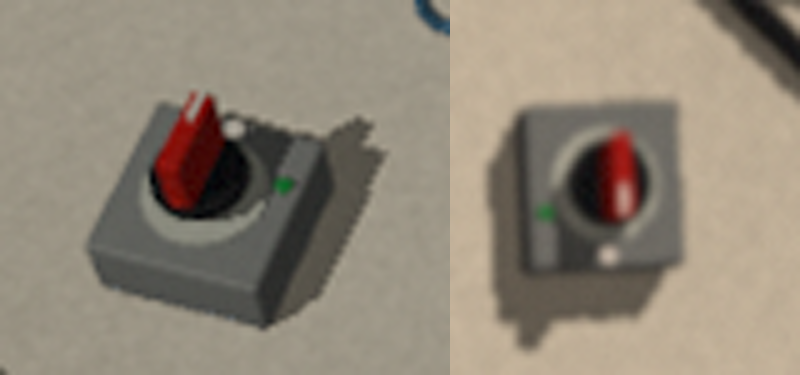

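Everything agrees: mat centre (524,-40), lamp post (555,-53), timer (491,-343) with its bar along x, and tubes at (429,175), (544,222) and (666,173). Next, plan the way to the post.

```bash
cat >> h.py <<'E'
def plan(x,y,z,yaw=None,rows=None):
    """prints the per-row tool shift (cm) and turn rz; yaw (deg) = direction of tool y, mod 180"""
    s=st(); r=Ro.from_quat(s['tcp_rot']).as_matrix(); d=np.array([x,y,z])-s['ee_pos']
    cur=np.degrees(np.arctan2(r[1,1],r[0,1])); dy=0 if yaw is None else (yaw-cur+90)%180-90
    n=rows or int(max(np.ceil(np.linalg.norm(d)/55),np.ceil(abs(dy)/9.5),1))
    print('d',np.round(d),'total tool cm',np.round(r.T@d/10,2),'yaw',round(cur,1),'turn',round(dy,1),'n',n)
    rz=-np.radians(dy)/n; W=r.copy()
    for i in range(n):
        print(list(np.round(W.T@d/10/n,2)),round(rz,3)); W=W@Ro.from_rotvec([0,0,rz]).as_matrix()
E
python3 -c "
from h import *
plan(555,-53,300)"
```

```text
t 1.2 pos [ 235.8 -578.8  248.3] x [ 0.926  0.377 -0.   ] y [ 0.377 -0.926 -0.   ] z [-0.  0. -1.] F [-0.7 -0.2 -0.1] w 85.5 j [ 1.14  0.42 -0.01  1.61  0.    1.11 -0.05]
d [319. 526.  52.] total tool cm [ 49.4  -36.65  -5.17] yaw -67.8 turn 0 n 12
[np.float64(4.12), np.float64(-3.05), np.float64(-0.43)] -0.0
[np.float64(4.12), np.float64(-3.05), np.float64(-0.43)] -0.0
[np.float64(4.12), np.float64(-3.05), np.float64(-0.43)] -0.0
[np.float64(4.12), np.float64(-3.05), np.float64(-0.43)] -0.0
[np.float64(4.12), np.float64(-3.05), np.float64(-0.43)] -0.0
[np.float64(4.12), np.float64(-3.05), np.float64(-0.43)] -0.0
[np.float64(4.12), np.float64(-3.05), np.float64(-0.43)] -0.0
[np.float64(4.12), np.float64(-3.05), np.float64(-0.43)] -0.0
[np.float64(4.12), np.float64(-3.05), np.float64(-0.43)] -0.0
[np.float64(4.12), np.float64(-3.05), np.float64(-0.43)] -0.0
[np.float64(4.12), np.float64(-3.05), np.float64(-0.43)] -0.0
[np.float64(4.12), np.float64(-3.05), np.float64(-0.43)] -0.0
```

```bash
python3 -m crank '[[4.1,-3,-1.5,0,0,0,8.5],[4.1,-3,-1.5,0,0,0,8.5],[4.1,-3,-1.5,0,0,0,8.5],[4.1,-3,-1,0,0,0,8.5],[4.1,-3.1,0,0,0,0,8.5],[4.1,-3.1,0,0,0,0,8.5],[4.1,-3.1,0,0,0,0,8.5],[4.1,-3.1,0,0,0,0,8.5],[4.1,-3.1,0,0,0,0,8.5],[4.1,-3.1,0,0,0,0,8.5],[4.1,-3.1,0,0,0,0,8.5],[4.1,-3.1,0,0,0,0,8.5]]'
python3 - <<'E'
from h import *
manip.state()
plan(555,-53,235)
for c in('scene','top'):
    p,d=cap(c,c+'1'); X=cloud(c,d); o=(X[...,2]>235)&(X[...,2]<262)&(abs(X[...,0]-555)<25)&(abs(X[...,1]+53)<25);print(c,o.sum(),X[o].mean(0) if o.any() else 0)
a=cv2.imread('pics/scene1.png')[170:330,220:380];cv2.imwrite('pics/c2.png',cv2.resize(a,(560,560)))
E
```

```text
clock: 2.7
ee_pos: [553.3, -51.0, 303.5]
tcp_rot: [0.981, 0.192, 0.0, 0.0]
force: [-0.2, -1.1, 0.1]
width: 85.0
t 2.7 pos [553.3 -51.  303.5] x [0.926 0.377 0.   ] y [ 0.377 -0.926  0.   ] z [ 0. -0. -1.] F [-0.2 -1.1  0.1] w 85.0 j [ 0.36  0.27 -0.39  1.71  0.11  1.18 -1.24]
d [  2.  -2. -68.] total tool cm [0.08 0.25 6.85] yaw -67.9 turn 0 n 2
[np.float64(0.04), np.float64(0.12), np.float64(3.42)] -0.0
[np.float64(0.04), np.float64(0.12), np.float64(3.42)] -0.0
scene 104 [555.72122994 -51.02984889 250.55581496]
top 0 0
```

View pics/c2.png

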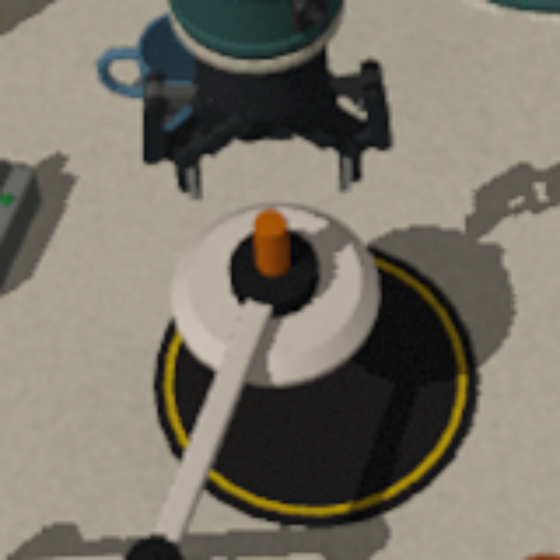

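The fingers straddle the orange post, level and centred. Descend and grip.

```bash
python3 -m crank '[[0,0.1,3.4,0,0,0,8.5],[0,0.1,3.4,0,0,0,8.5],[0,0,0,0,0,0,1],[0,0,0,0,0,0,1],[0,0,0,0,0,0,1],[0,0,0,0,0,0,1],[0,0,0,0,0,0,1]]'; python3 -c "
from h import *
plan(640,-250,236,yaw=-13,rows=12)"
```

```text
clock: 3.68
ee_pos: [553.8, -54.2, 236.4]
tcp_rot: [0.981, 0.192, 0.001, 0.0]
force: [-2.6, 0.1, 7.6]
width: 20.6
t 3.67 pos [553.8 -54.2 236.4] x [0.926 0.377 0.001] y [ 0.377 -0.926  0.001] z [ 0.001 -0.    -1.   ] F [-2.6  0.1  7.6] w 20.6 j [ 0.36  0.33 -0.38  1.79  0.14  1.05 -1.26]
d [  86. -196.   -0.] total tool cm [ 0.6  21.38  0.06] yaw -67.8 turn 54.8 n 12
[np.float64(0.05), np.float64(1.78), np.float64(0.0)] -0.08
[np.float64(-0.09), np.float64(1.78), np.float64(0.0)] -0.08
[np.float64(-0.23), np.float64(1.77), np.float64(0.0)] -0.08
[np.float64(-0.37), np.float64(1.74), np.float64(0.0)] -0.08
[np.float64(-0.51), np.float64(1.71), np.float64(0.0)] -0.08
[np.float64(-0.65), np.float64(1.66), np.float64(0.0)] -0.08
[np.float64(-0.78), np.float64(1.6), np.float64(0.0)] -0.08
[np.float64(-0.9), np.float64(1.54), np.float64(0.0)] -0.08
[np.float64(-1.02), np.float64(1.46), np.float64(0.0)] -0.08
[np.float64(-1.13), np.float64(1.38), np.float64(0.0)] -0.08
[np.float64(-1.24), np.float64(1.28), np.float64(0.0)] -0.08
[np.float64(-1.34), np.float64(1.18), np.float64(0.0)] -0.08
```

```bash
python3 -m crank '[[0,1.8,0,0,0,-0.08,1],[-0.1,1.8,0,0,0,-0.08,1],[-0.2,1.8,0,0,0,-0.08,1],[-0.4,1.7,0,0,0,-0.08,1],[-0.5,1.7,0,0,0,-0.08,1]]' && python3 -m crank '[[-0.65,1.65,0,0,0,-0.08,1],[-0.8,1.6,0,0,0,-0.08,1],[-0.9,1.55,0,0,0,-0.08,1],[-1,1.45,0,0,0,-0.08,1],[-1.1,1.4,0,0,0,-0.08,1],[-1.25,1.3,0,0,0,-0.08,1],[-1.35,1.2,0,0,0,-0.08,1],[0,0,0,0,0,0,8.5],[0,0,0,0,0,0,8.5],[0,0,0,0,0,0,8.5],[0,0,-3,0,0,0,8.5],[0,0,-4,0,0,0,8.5]]'
python3 -c "
from h import *
c='top'
p,d=cap(c,'t2'); X=cloud(c,d)
tubes()
plan(429,175,300,yaw=0)"
```

```text
clock: 4.3
ee_pos: [589.3, -136.5, 236.5]
tcp_rot: [0.923, 0.385, 0.0, 0.0]
force: [-4.6, 2.1, 9.7]
width: 20.4
clock: 5.8
ee_pos: [639.5, -249.8, 305.5]
tcp_rot: [0.782, 0.624, -0.0, -0.001]
force: [0.1, -0.2, 0.0]
width: 85.2
top 85 [666. 173.  71.] mid [667. 174.  72.] ext [57. 55. 19.] enc [667. 173.] 29.6
top 87 [543. 222.  70.] mid [545. 223.  70.] ext [58. 57. 15.] enc [544. 222.] 29.8
top 78 [431. 176.  72.] mid [429. 175.  74.] ext [54. 56. 24.] enc [430. 175.] 29.0
top 228 [409. 305.  75.] mid [410. 305.  74.] ext [50. 52. 22.] enc [409. 305.] 26.9
scene 163 [427. 177.  70.] mid [426. 177.  71.] ext [60. 57. 18.] enc [427. 178.] 30.5
scene 345 [409. 307.  74.] mid [406. 307.  73.] ext [54. 53. 21.] enc [405. 308.] 28.1
scene 185 [544. 225.  70.] mid [543. 224.  70.] ext [60. 58. 16.] enc [541. 223.] 31.8
scene 188 [665. 175.  70.] mid [665. 175.  70.] ext [60. 57. 17.] enc [665. 176.] 30.2
t 5.95 pos [ 640.7 -250.   307.6] x [ 0.222  0.975 -0.001] y [ 0.975 -0.222  0.003] z [ 0.003 -0.001 -1.   ] F [-0.8 -0.5 -1. ] w 84.8 j [ 0.65  0.53 -0.5   1.36  0.25  1.31 -0.07]
d [-212.  425.   -8.] total tool cm [ 36.73 -30.08   0.63] yaw -12.8 turn 12.8 n 9
[np.float64(4.08), np.float64(-3.34), np.float64(0.07)] -0.025
[np.float64(4.16), np.float64(-3.24), np.float64(0.07)] -0.025
[np.float64(4.24), np.float64(-3.14), np.float64(0.07)] -0.025
[np.float64(4.32), np.float64(-3.03), np.float64(0.07)] -0.025
[np.float64(4.39), np.float64(-2.92), np.float64(0.07)] -0.025
[np.float64(4.46), np.float64(-2.81), np.float64(0.07)] -0.025
[np.float64(4.53), np.float64(-2.7), np.float64(0.07)] -0.025
[np.float64(4.6), np.float64(-2.58), np.float64(0.07)] -0.025
[np.float64(4.66), np.float64(-2.47), np.float64(0.07)] -0.025
```

View pics/t2.png

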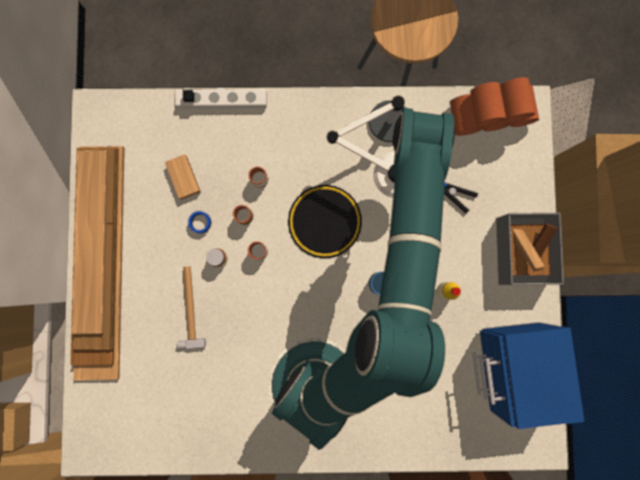

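The lamp is clear: its head is at about (395,170) px, i.e. (640,-250) mm, and the mat at (325,221) is free. Go to the nearest tube.

```bash
python3 -m crank '[[4.1,-3.3,0,0,0,-0.025,8.5],[4.2,-3.2,0,0,0,-0.025,8.5],[4.2,-3.1,0,0,0,-0.025,8.5],[4.3,-3,0,0,0,-0.025,8.5],[4.4,-2.9,0,0,0,-0.025,8.5],[4.5,-2.8,0,0,0,-0.025,8.5],[4.5,-2.7,1,0,0,-0.025,8.5],[4.6,-2.6,3,0,0,-0.025,8.5],[4.7,-2.5,4,0,0,-0.025,8.5],[0,0,4,0,0,0,8.5]]'
python3 - <<'E'
from h import *
for c in('top',):
    p=cv2.imread('pics/t2.png'); h=cv2.cvtColor(p,cv2.COLOR_BGR2HSV).astype(int)
    y=(h[...,0]>20)&(h[...,0]<34)&(h[...,1]>120)&(h[...,2]>90); y[:180]=0;y[262:]=0;y[:,:285]=0;y[:,366:]=0
    P=np.array([atz(c,(u,v),4) for v,u in np.argwhere(y)]); q=P
    for _ in range(3):
        ce,r=circ(q); e=abs(np.hypot(*(P[:,:2]-ce).T)-r); q=P[e<8]
    print(c,'mat',np.round(ce,1),r,len(q))
tubes()
plan(428.5,176.5,45)
E
```

```text
clock: 7.2
ee_pos: [428.8, 174.6, 186.8]
tcp_rot: [0.705, 0.709, 0.0, 0.0]
force: [1.3, -2.2, 0.4]
width: 85.1
top mat [525.3 -40.3] 109.91859379725726 528
top 92 [666. 174.  70.] mid [666. 173.  71.] ext [58. 58. 18.] enc [666. 173.] 29.9
top 37 [563. 219.  71.] mid [558. 221.  74.] ext [30. 56. 22.] enc [549. 221.] 28.5
top 120 [402. 314.  74.] mid [407. 311.  76.] ext [44. 42. 22.] enc [408. 307.] 25.8
scene 136 [432. 179.  70.] mid [427. 177.  70.] ext [55. 57. 15.] enc [427. 178.] 29.7
scene 344 [409. 307.  74.] mid [405. 308.  73.] ext [56. 52. 21.] enc [405. 307.] 28.2
scene 189 [543. 225.  69.] mid [542. 224.  70.] ext [60. 58. 16.] enc [541. 225.] 30.6
scene 185 [666. 175.  70.] mid [664. 175.  70.] ext [60. 57. 16.] enc [664. 175.] 30.4
t 7.3 pos [428.4 171.5 184.6] x [-0.003  1.    -0.001] y [ 1.     0.003 -0.006] z [-0.006 -0.001 -1.   ] F [-0.6  0.1  1. ] w 84.5 j [ 0.23  0.29 -0.77  2.05  0.25  0.91 -0.68]
d [   0.    5. -140.] total tool cm [ 0.52  0.09 13.96] yaw 0.1 turn 0 n 3
[np.float64(0.17), np.float64(0.03), np.float64(4.65)] -0.0
[np.float64(0.17), np.float64(0.03), np.float64(4.65)] -0.0
[np.float64(0.17), np.float64(0.03), np.float64(4.65)] -0.0
```

```bash
python3 -m crank '[[0.2,0,4.6,0,0,0,8.5],[0.2,0,4.6,0,0,0,8.5],[0.1,0,4.6,0,0,0,8.5],[0,0,0,0,0,0,4.5],[0,0,0,0,0,0,4.5],[0,0,0,0,0,0,4.5],[0,0,0,0,0,0,4.5],[0,0,-5,0,0,0,4.5],[0,0,-5,0,0,0,4.5]]'
python3 - <<'E'
from h import *
# A: mat+(-54,31)
plan(471,-9,150)
E
```

```text
clock: 8.43
ee_pos: [430.6, 176.8, 151.8]
tcp_rot: [0.707, 0.708, -0.0, -0.0]
force: [1.1, -0.9, 0.1]
width: 57.0
t 8.43 pos [430.6 176.8 151.8] x [-0.001  1.     0.   ] y [ 1.     0.001 -0.   ] z [-0.  0. -1.] F [ 1.1 -0.9  0.1] w 57.0 j [ 0.2   0.35 -0.76  2.07  0.32  0.84 -0.75]
d [  40. -186.   -2.] total tool cm [-18.58   4.01   0.17] yaw 0.1 turn 0 n 4
[np.float64(-4.65), np.float64(1.0), np.float64(0.04)] -0.0
[np.float64(-4.65), np.float64(1.0), np.float64(0.04)] -0.0
[np.float64(-4.65), np.float64(1.0), np.float64(0.04)] -0.0
[np.float64(-4.65), np.float64(1.0), np.float64(0.04)] -0.0
```

```bash
python3 -m crank '[[-4.6,1,0,0,0,0,4.5],[-4.7,1,0,0,0,0,4.5],[-4.6,1,0,0,0,0,4.5],[-4.7,1,0,0,0,0,4.5],[0,0,0,0,0,0,4.5],[0,0,4,0,0,0,4.5],[0,0,4,0,0,0,4.5],[0,0,2,0,0,0,4.5],[0,0,0,0,0,0,4.5]]' && python3 -m crank '[[0,0,0,0,0,0,8.5],[0,0,0,0,0,0,8.5],[0,0,0,0,0,0,8.5],[0,0,-5,0,0,0,8.5],[0,0,-5,0,0,0,8.5],[0,0,-1,0,0,0,8.5]]'
python3 - <<'E'
from h import *
tubes()
plan(543,223,160)
E
```

```text
clock: 9.55
ee_pos: [470.9, -8.4, 49.8]
tcp_rot: [0.706, 0.708, -0.0, -0.0]
force: [0.4, -0.2, 0.2]
width: 56.6
clock: 10.3
ee_pos: [472.2, -9.3, 162.5]
tcp_rot: [0.707, 0.707, 0.001, 0.002]
force: [-0.3, 0.3, 0.4]
width: 84.8
top 91 [667. 173.  71.] mid [666. 173.  71.] ext [58. 57. 18.] enc [666. 174.] 30.0
top 90 [543. 222.  70.] mid [545. 223.  72.] ext [58. 58. 20.] enc [544. 222.] 29.7
top 234 [409. 305.  74.] mid [410. 305.  76.] ext [50. 53. 27.] enc [408. 305.] 26.9
scene 162 [477.  -3.  72.] mid [472.  -8.  72.] ext [61. 58. 19.] enc [472.  -7.] 31.2
scene 344 [409. 307.  74.] mid [406. 308.  72.] ext [56. 53. 19.] enc [406. 307.] 28.6
scene 185 [543. 224.  69.] mid [541. 224.  70.] ext [61. 58. 15.] enc [541. 224.] 30.7
scene 188 [665. 175.  70.] mid [664. 175.  70.] ext [59. 58. 15.] enc [664. 176.] 30.4
t 10.4 pos [471.5  -9.5 160.6] x [-0.     1.    -0.001] y [1.    0.    0.002] z [ 0.002 -0.001 -1.   ] F [-0.7 -0.  -0.6] w 85.0 j [ 0.57  0.34 -0.72  2.05  0.29  0.85 -0.31]
d [ 72. 233.  -1.] total tool cm [23.25  7.16  0.05] yaw 0.0 turn 0 n 5
[np.float64(4.65), np.float64(1.43), np.float64(0.01)] -0.0
[np.float64(4.65), np.float64(1.43), np.float64(0.01)] -0.0
[np.float64(4.65), np.float64(1.43), np.float64(0.01)] -0.0
[np.float64(4.65), np.float64(1.43), np.float64(0.01)] -0.0
[np.float64(4.65), np.float64(1.43), np.float64(0.01)] -0.0
```

```bash
python3 -m crank '[[4.6,1.4,0,0,0,0,8.5],[4.7,1.4,0,0,0,0,8.5],[4.6,1.4,0,0,0,0,8.5],[4.7,1.4,0,0,0,0,8.5],[4.6,1.5,0,0,0,0,8.5],[0,0,0,0,0,0,8.5]]'
python3 - <<'E'
from h import *
tubes()
plan(543,223,46)
E
```

```text
clock: 11.15
ee_pos: [540.9, 226.6, 157.9]
tcp_rot: [0.705, 0.709, -0.0, -0.001]
force: [-0.8, -0.7, 0.0]
width: 85.0
top 93 [668. 174.  70.] mid [666. 172.  72.] ext [58. 57. 18.] enc [667. 173.] 29.9
top 80 [474. -12.  74.] mid [473. -11.  73.] ext [56. 53. 20.] enc [474. -11.] 29.0
top 233 [409. 305.  75.] mid [410. 305.  73.] ext [50. 52. 20.] enc [409. 305.] 26.9
scene 197 [473.  -8.  72.] mid [471.  -8.  73.] ext [61. 59. 21.] enc [471.  -9.] 31.1
scene 349 [409. 308.  74.] mid [406. 308.  75.] ext [55. 52. 24.] enc [405. 307.] 28.5
scene 142 [551. 224.  70.] mid [543. 224.  71.] ext [58. 57. 16.] enc [542. 223.] 30.4
scene 178 [665. 176.  70.] mid [665. 175.  72.] ext [58. 58. 19.] enc [664. 175.] 29.7
t 11.25 pos [541.  222.8 158. ] x [-0.002  1.    -0.001] y [ 1.     0.002 -0.002] z [-0.002 -0.001 -1.   ] F [ 1.   0.2 -0. ] w 85.1 j [ 0.09  0.55 -0.7   1.78  0.42  0.98 -0.78]
d [   2.    0. -112.] total tool cm [ 0.03  0.22 11.2 ] yaw 0.1 turn 0 n 3
[np.float64(0.01), np.float64(0.07), np.float64(3.73)] -0.0
[np.float64(0.01), np.float64(0.07), np.float64(3.73)] -0.0
[np.float64(0.01), np.float64(0.07), np.float64(3.73)] -0.0
```

```bash
python3 -m crank '[[0,0.1,3.7,0,0,0,8.5],[0,0.1,3.7,0,0,0,8.5],[0,0,3.7,0,0,0,8.5],[0,0,0,0,0,0,4.5],[0,0,0,0,0,0,4.5],[0,0,0,0,0,0,4.5],[0,0,0,0,0,0,4.5],[0,0,-5,0,0,0,4.5],[0,0,-5,0,0,0,4.5]]'
python3 - <<'E'
from h import *
plan(579,-9,147)
E
```

```text
clock: 12.38
ee_pos: [543.5, 222.8, 150.3]
tcp_rot: [0.707, 0.708, -0.0, -0.0]
force: [1.7, -0.1, -0.5]
width: 55.9
t 12.38 pos [543.5 222.8 150.3] x [-0.001  1.     0.   ] y [ 1.     0.001 -0.001] z [-0.001  0.    -1.   ] F [ 1.7 -0.1 -0.5] w 55.9 j [ 0.09  0.56 -0.7   1.78  0.43  0.96 -0.79]
d [  35. -232.   -3.] total tool cm [-23.19   3.52   0.32] yaw 0.1 turn 0 n 5
[np.float64(-4.64), np.float64(0.7), np.float64(0.06)] -0.0
[np.float64(-4.64), np.float64(0.7), np.float64(0.06)] -0.0
[np.float64(-4.64), np.float64(0.7), np.float64(0.06)] -0.0
[np.float64(-4.64), np.float64(0.7), np.float64(0.06)] -0.0
[np.float64(-4.64), np.float64(0.7), np.float64(0.06)] -0.0
```

```bash
python3 -m crank '[[-4.6,0.7,0,0,0,0,4.5],[-4.7,0.7,0,0,0,0,4.5],[-4.6,0.7,0,0,0,0,4.5],[-4.7,0.7,0,0,0,0,4.5],[-4.6,0.7,0,0,0,0,4.5],[0,0,0,0,0,0,4.5],[0,0,4,0,0,0,4.5],[0,0,3.5,0,0,0,4.5],[0,0,2,0,0,0,4.5],[0,0,0,0,0,0,4.5]]' && python3 -m crank '[[0,0,0,0,0,0,8.5],[0,0,0,0,0,0,8.5],[0,0,0,0,0,0,8.5],[0,0,-5,0,0,0,8.5],[0,0,-5,0,0,0,8.5],[0,0,-1,0,0,0,8.5]]'
python3 - <<'E'
from h import *
tubes()
plan(666,174,160)
E
```

```text
clock: 13.62
ee_pos: [579.0, -8.3, 53.4]
tcp_rot: [0.706, 0.708, -0.0, -0.0]
force: [0.3, -0.3, -0.3]
width: 56.2
clock: 14.38
ee_pos: [580.3, -9.0, 167.0]
tcp_rot: [0.707, 0.707, 0.001, 0.002]
force: [0.1, 0.3, -0.5]
width: 84.6
top 90 [667. 174.  70.] mid [666. 173.  70.] ext [58. 58. 16.] enc [666. 173.] 29.3
top 32 [467.   7.  75.] mid [470.   2.  71.] ext [50. 28. 18.] enc [470.  -2.] 26.9
top 231 [409. 305.  75.] mid [410. 305.  74.] ext [50. 53. 22.] enc [408. 305.] 27.3
scene 124 [477.   4.  72.] mid [470.  -0.  72.] ext [60. 42. 20.] enc [471.  -7.] 30.6
scene 348 [409. 307.  74.] mid [407. 307.  73.] ext [53. 52. 21.] enc [406. 308.] 27.7
scene 167 [583.   1.  72.] mid [579.  -4.  72.] ext [60. 55. 20.] enc [579.  -5.] 30.4
scene 188 [666. 174.  70.] mid [665. 175.  70.] ext [57. 57. 15.] enc [665. 175.] 30.0
t 14.47 pos [579.5  -9.3 164.7] x [-0.001  1.    -0.001] y [1.    0.001 0.002] z [ 0.002 -0.001 -1.   ] F [-0.2 -0.7 -0.6] w 85.1 j [ 0.49  0.52 -0.69  1.79  0.39  0.97 -0.36]
d [ 87. 183.  -5.] total tool cm [18.33  8.66  0.48] yaw 0.0 turn 0 n 4
[np.float64(4.58), np.float64(2.17), np.float64(0.12)] -0.0
[np.float64(4.58), np.float64(2.17), np.float64(0.12)] -0.0
[np.float64(4.58), np.float64(2.17), np.float64(0.12)] -0.0
[np.float64(4.58), np.float64(2.17), np.float64(0.12)] -0.0
```

```bash
python3 -m crank '[[4.6,2.2,0,0,0,0,8.5],[4.6,2.2,0,0,0,0,8.5],[4.6,2.1,0,0,0,0,8.5],[4.5,2.2,0,0,0,0,8.5],[0,0,0,0,0,0,8.5]]'
python3 - <<'E'
from h import *
tubes()
plan(666,174,46)
E
```

```text
clock: 15.1
ee_pos: [665.2, 178.4, 161.5]
tcp_rot: [0.705, 0.709, -0.0, -0.001]
force: [-0.7, -0.3, -0.4]
width: 85.0
top 52 [589. -18.  75.] mid [582. -12.  73.] ext [55. 47. 20.] enc [581.  -8.] 28.7
top 229 [409. 305.  75.] mid [410. 305.  74.] ext [51. 53. 21.] enc [409. 305.] 26.6
scene 203 [473.  -7.  72.] mid [472.  -9.  72.] ext [60. 58. 19.] enc [471.  -8.] 31.0
scene 346 [409. 307.  74.] mid [406. 308.  72.] ext [55. 52. 20.] enc [406. 305.] 28.4
scene 214 [581.  -5.  72.] mid [579.  -5.  72.] ext [60. 56. 19.] enc [579.  -5.] 30.5
scene 134 [674. 176.  70.] mid [667. 175.  70.] ext [52. 57. 16.] enc [665. 175.] 29.2
t 15.2 pos [665.2 174.1 161.8] x [-0.002  1.    -0.001] y [ 1.     0.002 -0.002] z [-0.002 -0.001 -1.   ] F [-1.1  0.   0.2] w 85.1 j [ 0.13  0.7  -0.66  1.5   0.46  1.1  -0.62]
d [   1.   -0. -116.] total tool cm [-1.000e-02  1.100e-01  1.158e+01] yaw 0.1 turn 0 n 3
[np.float64(-0.0), np.float64(0.04), np.float64(3.86)] -0.0
[np.float64(-0.0), np.float64(0.04), np.float64(3.86)] -0.0
[np.float64(-0.0), np.float64(0.04), np.float64(3.86)] -0.0
```

```bash
python3 -m crank '[[0,0,3.9,0,0,0,8.5],[0,0,3.8,0,0,0,8.5],[0,0,3.8,0,0,0,8.5],[0,0,0,0,0,0,4.5],[0,0,0,0,0,0,4.5],[0,0,0,0,0,0,4.5],[0,0,0,0,0,0,4.5],[0,0,-5,0,0,0,4.5],[0,0,-5,0,0,0,4.5],[0,0,-1,0,0,0,4.5]]'
python3 - <<'E'
from h import *
plan(525,-102,157)
E
```

```text
clock: 16.45
ee_pos: [667.2, 174.7, 163.0]
tcp_rot: [0.707, 0.707, 0.002, 0.001]
force: [0.9, -0.3, -0.8]
width: 55.7
t 16.45 pos [667.2 174.7 163. ] x [-0.001  1.     0.001] y [1.    0.001 0.005] z [ 0.005  0.001 -1.   ] F [ 0.9 -0.3 -0.8] w 55.7 j [ 0.13  0.7  -0.66  1.5   0.46  1.1  -0.62]
d [-142. -277.   -6.] total tool cm [-27.65 -14.25   0.49] yaw 0.1 turn 0 n 6
[np.float64(-4.61), np.float64(-2.37), np.float64(0.08)] -0.0
[np.float64(-4.61), np.float64(-2.37), np.float64(0.08)] -0.0
[np.float64(-4.61), np.float64(-2.37), np.float64(0.08)] -0.0
[np.float64(-4.61), np.float64(-2.37), np.float64(0.08)] -0.0
[np.float64(-4.61), np.float64(-2.37), np.float64(0.08)] -0.0
[np.float64(-4.61), np.float64(-2.37), np.float64(0.08)] -0.0
```

```bash
python3 -m crank '[[-4.6,-2.4,0,0,0,0,4.5],[-4.6,-2.4,0,0,0,0,4.5],[-4.6,-2.4,0,0,0,0,4.5],[-4.6,-2.4,0,0,0,0,4.5],[-4.6,-2.4,0,0,0,0,4.5],[-4.6,-2.3,0,0,0,0,4.5],[0,0,0,0,0,0,4.5],[0,0,4,0,0,0,4.5],[0,0,4,0,0,0,4.5],[0,0,2.5,0,0,0,4.5],[0,0,0,0,0,0,4.5]]' && python3 -m crank '[[0,0,0,0,0,0,8.5],[0,0,0,0,0,0,8.5],[0,0,0,0,0,0,8.5],[0,0,-5,0,0,0,8.5],[0,0,-5,0,0,0,8.5],[0,0,-5,0,0,0,8.5],[0,0,-5,0,0,0,8.5],[0,0,-4.5,0,0,0,8.5]]'
python3 - <<'E'
from h import *
tubes()
plan(640,-250,305,yaw=-13)
E
```

```text
clock: 17.82
ee_pos: [522.8, -101.1, 52.4]
tcp_rot: [0.706, 0.708, -0.0, -0.001]
force: [0.1, 0.3, -0.6]
width: 56.0
clock: 18.82
ee_pos: [523.0, -102.1, 300.8]
tcp_rot: [0.707, 0.707, 0.0, 0.0]
force: [0.6, -0.8, 0.2]
width: 85.0
top 92 [582.  -8.  73.] mid [581.  -7.  74.] ext [58. 57. 21.] enc [581.  -9.] 29.6
top 79 [474. -11.  75.] mid [473. -11.  75.] ext [56. 53. 26.] enc [474. -10.] 29.0
top 232 [409. 305.  75.] mid [410. 305.  75.] ext [50. 52. 22.] enc [409. 306.] 26.7
scene 201 [472.  -8.  72.] mid [471.  -8.  72.] ext [59. 57. 20.] enc [471.  -9.] 30.5
scene 205 [524. -98.  72.] mid [524. -99.  73.] ext [60. 58. 21.] enc [524. -99.] 31.7
scene 347 [409. 307.  74.] mid [406. 308.  75.] ext [55. 52. 25.] enc [407. 309.] 29.3
scene 210 [580.  -5.  72.] mid [579.  -5.  72.] ext [60. 57. 20.] enc [580.  -5.] 30.0
t 18.93 pos [ 524.7 -102.1  303.3] x [-0.001  1.    -0.002] y [1.    0.001 0.006] z [ 0.006 -0.002 -1.   ] F [ 0.2  0.2 -0.6] w 85.0 j [ 0.79  0.28 -0.78  1.76  0.22  1.19 -0.05]
d [ 115. -148.    2.] total tool cm [-14.8   11.52  -0.07] yaw 0.1 turn -13.1 n 4
[np.float64(-3.7), np.float64(2.88), np.float64(-0.02)] 0.057
[np.float64(-3.53), np.float64(3.09), np.float64(-0.02)] 0.057
[np.float64(-3.35), np.float64(3.28), np.float64(-0.02)] 0.057
[np.float64(-3.16), np.float64(3.47), np.float64(-0.02)] 0.057
```

All three tubes stand on the mat. Check the lamp head's position with the arm off it, then approach the post.

```bash
cat >> h.py <<'E'
def post(x,y,name=None):
    for c in('scene','top'):
        p,d=cap(c,name and name+c); X=cloud(c,d)
        o=(X[...,2]>215)&(X[...,2]<263)&(np.hypot(X[...,0]-x,X[...,1]-y)<30); q=X[o]
        print(c,o.sum(),'post',np.round(q.mean(0)) if o.any() else 0, end=' ')
        o=(X[...,2]>150)&(X[...,2]<187)&(np.hypot(X[...,0]-x,X[...,1]-y)<95)
        if o.sum()>50: print('head',np.round(cv2.minEnclosingCircle(X[o][:,:2].astype(np.float32))[0],1),round(cv2.minEnclosingCircle(X[o][:,:2].astype(np.float32))[1],1))
E
python3 -c "
from h import *
post(640,-250)"
python3 -m crank '[[-3.7,2.9,0,0,0,0.057,8.5],[-3.5,3.1,0,0,0,0.057,8.5],[-3.4,3.3,0,0,0,0.057,8.5],[-3.2,3.5,0,0,0,0.057,8.5],[0,0,0,0,0,0,8.5]]'
python3 -c "
from h import *
plan(640,-251,236)"
```

```text
scene 159 post [ 645. -248.  243.] head [ 641.6 -252.3] 71.8
top 71 post [ 642. -252.  248.] head [ 644.3 -253.8] 70.3
clock: 19.65
ee_pos: [639.5, -253.4, 295.5]
tcp_rot: [0.784, 0.621, -0.001, -0.001]
force: [-0.6, 0.9, -0.9]
width: 85.1
t 19.65 pos [ 639.5 -253.4  295.5] x [0.229 0.973 0.001] y [ 0.973 -0.229 -0.003] z [-0.003  0.001 -1.   ] F [-0.6  0.9 -0.9] w 85.1 j [ 0.74  0.57 -0.64  1.36  0.34  1.32 -0.13]
d [  1.   2. -60.] total tool cm [0.25 0.01 5.95] yaw -13.2 turn 0 n 2
[np.float64(0.12), np.float64(0.01), np.float64(2.98)] -0.0
[np.float64(0.12), np.float64(0.01), np.float64(2.98)] -0.0
```

```bash
python3 -m crank '[[0.1,0,3,0,0,0,8.5],[0.1,0,3,0,0,0,8.5],[0,0,0,0,0,0,1],[0,0,0,0,0,0,1],[0,0,0,0,0,0,1],[0,0,0,0,0,0,1],[0,0,0,0,0,0,1]]'
python3 -c "
from h import *
tubes()
plan(524.5,-39.5,236,yaw=-72,rows=12)"
```

```text
clock: 20.52
ee_pos: [640.1, -248.8, 240.0]
tcp_rot: [0.783, 0.622, 0.0, 0.001]
force: [-0.9, 0.5, 6.6]
width: 20.8
top 93 [582.  -8.  74.] mid [581.  -7.  73.] ext [56. 57. 22.] enc [581.  -8.] 29.0
top 89 [ 525. -101.   74.] mid [ 525. -101.   75.] ext [58. 57. 26.] enc [ 526. -101.] 29.2
top 80 [475. -11.  74.] mid [473. -11.  75.] ext [56. 53. 23.] enc [473. -10.] 29.2
top 235 [409. 305.  74.] mid [410. 306.  74.] ext [49. 53. 22.] enc [409. 306.] 27.3
scene 206 [473.  -8.  72.] mid [471.  -9.  72.] ext [61. 58. 19.] enc [472.  -7.] 31.1
scene 209 [524. -99.  72.] mid [524. -99.  72.] ext [60. 57. 20.] enc [524. -99.] 30.7
scene 346 [409. 307.  74.] mid [406. 308.  74.] ext [53. 52. 24.] enc [407. 307.] 28.0
scene 211 [580.  -5.  72.] mid [580.  -6.  73.] ext [60. 57. 22.] enc [580.  -6.] 30.3
t 20.62 pos [ 640.1 -248.8  240. ] x [ 0.225  0.974 -0.   ] y [ 0.974 -0.225  0.002] z [ 0.002 -0.001 -1.   ] F [0.3 0.5 5.4] w 20.3 j [ 0.74  0.61 -0.63  1.44  0.37  1.21 -0.16]
d [-116.  209.   -4.] total tool cm [ 17.79 -15.97   0.37] yaw -13.0 turn -59.0 n 12
[np.float64(1.48), np.float64(-1.33), np.float64(0.03)] 0.086
[np.float64(1.36), np.float64(-1.45), np.float64(0.03)] 0.086
[np.float64(1.23), np.float64(-1.56), np.float64(0.03)] 0.086
[np.float64(1.09), np.float64(-1.66), np.float64(0.03)] 0.086
[np.float64(0.95), np.float64(-1.75), np.float64(0.03)] 0.086
[np.float64(0.79), np.float64(-1.83), np.float64(0.03)] 0.086
[np.float64(0.63), np.float64(-1.89), np.float64(0.03)] 0.086
[np.float64(0.47), np.float64(-1.94), np.float64(0.03)] 0.086
[np.float64(0.3), np.float64(-1.97), np.float64(0.03)] 0.086
[np.float64(0.13), np.float64(-1.99), np.float64(0.03)] 0.086
[np.float64(-0.04), np.float64(-1.99), np.float64(0.03)] 0.086
[np.float64(-0.21), np.float64(-1.98), np.float64(0.03)] 0.086
```

```bash
python3 -m crank '[[1.5,-1.3,0,0,0,0.086,1],[1.35,-1.45,0,0,0,0.086,1],[1.25,-1.55,0,0,0,0.086,1],[1.1,-1.65,0,0,0,0.086,1],[0.95,-1.75,0,0,0,0.086,1],[0.8,-1.85,0,0,0,0.086,1],[0.65,-1.9,0,0,0,0.086,1],[0.45,-1.95,0,0,0,0.086,1],[0.3,-1.95,0,0,0,0.086,1],[0.15,-2,0,0,0,0.086,1],[0,-2,0,0,0,0.086,1],[-0.2,-2,0,0,0,0.086,1]]'; python3 -m crank '[[0,0,0,0,0,0,1]]'
python3 -c "
from h import *
post(525,-40)
plan(524.5,-39.5,240)"
```

```text
clock: 22.12
ee_pos: [526.4, -38.8, 239.9]
tcp_rot: [0.988, 0.153, 0.002, 0.001]
force: [12.5, -7.1, -2.2]
width: 20.6
clock: 22.25
ee_pos: [525.1, -37.9, 239.7]
tcp_rot: [0.988, 0.155, 0.001, 0.0]
force: [-3.9, -0.6, 4.6]
width: 20.5
scene 242 post [529. -35. 244.] head [522.6 -36.4] 71.4
top 0 post 0 t 22.35 pos [525.2 -38.8 239.5] x [0.952 0.307 0.   ] y [ 0.307 -0.952  0.001] z [ 0.    -0.001 -1.   ] F [-4.7 -1.4 10.2] w 20.1 j [ 0.46  0.29 -0.53  1.85  0.17  1.04 -1.39]
d [-1. -1.  0.] total tool cm [-0.08  0.04 -0.05] yaw -72.1 turn 0 n 1
[np.float64(-0.08), np.float64(0.04), np.float64(-0.05)] -0.0
```

```bash
python3 -m crank '[[0,0,0,0,0,0,8.5],[0,0,0,0,0,0,8.5],[0,0,0,0,0,0,8.5],[0,0,-3,0,0,0,8.5],[0,0,-3,0,0,0,8.5]]'
python3 -c "
from h import *
plan(491,-343,300,yaw=-90)"
```

```text
clock: 22.98
ee_pos: [524.9, -38.6, 299.3]
tcp_rot: [0.988, 0.155, -0.0, -0.0]
force: [0.3, 0.5, 0.4]
width: 84.8
t 22.98 pos [524.9 -38.6 299.3] x [ 0.952  0.307 -0.001] y [ 0.307 -0.952 -0.001] z [-0.001  0.    -1.   ] F [0.3 0.5 0.4] w 84.8 j [ 0.48  0.23 -0.54  1.78  0.13  1.17 -1.36]
d [ -34. -304.    1.] total tool cm [-12.58  27.93  -0.07] yaw -72.1 turn -17.9 n 6
[np.float64(-2.1), np.float64(4.66), np.float64(-0.01)] 0.052
[np.float64(-1.85), np.float64(4.76), np.float64(-0.01)] 0.052
[np.float64(-1.6), np.float64(4.85), np.float64(-0.01)] 0.052
[np.float64(-1.35), np.float64(4.92), np.float64(-0.01)] 0.052
[np.float64(-1.09), np.float64(4.99), np.float64(-0.01)] 0.052
[np.float64(-0.83), np.float64(5.04), np.float64(-0.01)] 0.052
```

```bash
python3 -m crank '[[-2.1,4.7,0,0,0,0.052,8.5],[-1.8,4.8,0,0,0,0.052,8.5],[-1.6,4.8,0,0,0,0.052,8.5],[-1.4,4.9,0,0,0,0.052,8.5],[-1.1,5,0,0,0,0.052,8.5],[-0.8,5,0,0,0,0.052,8.5],[0,0,3,0,0,0,8.5],[0,0,4,0,0,0,8.5],[0,0,4,0,0,0,8.5],[0,0,0,0,0,0,8.5]]'
python3 - <<'E'
from h import *
post(525,-40,'l3'); tubes()
plan(491,-343,90,yaw=-90)
for c in('top',):
    p=cv2.imread('pics/l3scene.png'); cv2.imwrite('pics/c4.png',np.hstack([cv2.resize(p[160:340,130:380],(500,360)),cv2.resize(cv2.imread('pics/l3top.png')[170:270,275:375],(300,360))]))
E
```

```text
clock: 24.22
ee_pos: [490.1, -342.1, 186.4]
tcp_rot: [1.0, 0.0, -0.002, -0.001]
force: [0.7, -0.4, 1.1]
width: 84.9
scene 152 post [526. -37. 243.] head [522.4 -40.1] 72.4
top 59 post [523. -41. 250.] head [525.  -40.8] 70.0
top 29 [601.   5.  72.] mid [596.   2.  72.] ext [28. 38. 17.] enc [595.   2.] 23.3
top 32 [ 523. -122.   74.] mid [ 524. -118.   74.] ext [48. 22. 21.] enc [ 524. -115.] 24.6
top 39 [458.  -4.  72.] mid [465.  -9.  71.] ext [41. 50. 17.] enc [471. -10.] 28.6
top 232 [409. 305.  74.] mid [410. 305.  74.] ext [49. 53. 22.] enc [408. 306.] 26.9
scene 23 [477.  17.  72.] mid [475.  17.  71.] ext [30.  7. 16.] enc [475.  16.] 14.9
scene 65 [ 538. -113.   72.] mid [ 530. -109.   72.] ext [45. 37. 19.] enc [ 529. -107.] 26.9
scene 349 [409. 307.  74.] mid [407. 308.  73.] ext [53. 52. 21.] enc [406. 308.] 27.6
scene 207 [580.  -5.  72.] mid [580.  -5.  72.] ext [59. 57. 19.] enc [580.  -5.] 30.3
t 24.43 pos [ 492.1 -343.3  190.6] x [ 1.    -0.     0.002] y [-0.    -1.     0.001] z [ 0.002 -0.001 -1.   ] F [-0.7 -0.4  0.4] w 85.3 j [ 0.79  0.45 -0.31  1.73  0.16  0.99 -1.14]
d [  -1.    0. -101.] total tool cm [-0.13 -0.04 10.06] yaw -90.0 turn 0.0 n 2
[np.float64(-0.06), np.float64(-0.02), np.float64(5.03)] -0.0
[np.float64(-0.06), np.float64(-0.02), np.float64(5.03)] -0.0
```

View pics/c4.png

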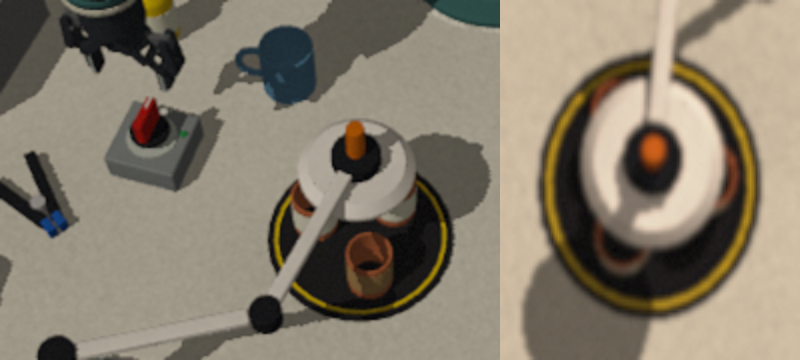

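Lamp head (525,-41) matches the mat centre (525,-40), and all three tubes are upright on the mat under it. Now the knob.

```bash
python3 -m crank '[[0,0,4,0,0,0,8.5],[0,0,4,0,0,0,8.5],[-0.1,0,2,0,0,0,8.5],[0,0,0,0,0,0,0.5],[0,0,0,0,0,0,0.5],[0,0,0,0,0,0,0.5],[0,0,0,0,0,0,0.5],[0,0,0,0,0,0,0.5],[0,0,0,0,0,0,0.5]]'
python3 -c "
from h import *
st()"
```

```text
clock: 25.55
ee_pos: [490.6, -343.9, 89.5]
tcp_rot: [1.0, -0.0, 0.001, 0.001]
force: [-1.1, -5.7, 4.4]
width: 12.9
t 25.55 pos [ 490.6 -343.9   89.5] x [ 1.    -0.001  0.001] y [-0.001 -1.     0.002] z [ 0.001 -0.002 -1.   ] F [-1.1 -5.7  4.4] w 12.9 j [ 0.77  0.58 -0.28  1.79  0.21  0.8  -1.18]
```

Gripped (13 mm). Press, in two steps.

```bash
python3 -m crank '[[0,0,0.5,0,0,0,0.5],[0,0,0.5,0,0,0,0.5],[0,0,0,0,0,0,0.5]]'; python3 -c "
from h import *
st()"
```

```text
clock: 25.92
ee_pos: [490.7, -344.3, 80.6]
tcp_rot: [1.0, -0.0, 0.001, 0.001]
force: [-5.5, -2.8, 22.2]
width: 12.9
t 25.93 pos [ 490.7 -344.3   80.6] x [ 1.    -0.001  0.001] y [-0.001 -1.     0.003] z [ 0.001 -0.003 -1.   ] F [-5.5 -2.8 22.2] w 12.9 j [ 0.77  0.59 -0.27  1.79  0.22  0.78 -1.19]
```

```bash
python3 -m crank '[[0,0,0,0,0,0.12,0.5],[0,0,0,0,0,0.12,0.5],[0,0,0,0,0,0.12,0.5],[0,0,0,0,0,0.12,0.5],[0,0,0,0,0,0.12,0.5],[0,0,0,0,0,0.12,0.5]]'; python3 -c "
from h import *
st(); print(manip.state()['wrist_torque'])"
```

```text
clock: 26.68
ee_pos: [490.3, -345.1, 80.6]
tcp_rot: [0.935, -0.355, 0.001, 0.001]
force: [-8.0, -8.6, 19.8]
width: 13.0
t 26.68 pos [ 490.3 -345.1   80.6] x [ 0.748 -0.664  0.003] y [-0.664 -0.748  0.001] z [ 0.001 -0.003 -1.   ] F [-8.  -8.6 19.8] w 13.0 j [ 0.64  0.58 -0.1   1.8   0.08  0.77 -1.8 ]
[-1.72345712  1.84161469  0.06432272]
```

```bash
python3 -m crank '[[0,0,0,0,0,0.12,0.5],[0,0,0,0,0,0.12,0.5],[0,0,0,0,0,0.12,0.5],[0,0,0,0,0,0.12,0.5],[0,0,0,0,0,0.04,0.5],[0,0,0,0,0,0,0.5]]'; python3 -c "
from h import *
s=st(); print(s['wrist_torque']); r=Ro.from_quat(s['tcp_rot']).as_matrix(); print(np.arctan2(r[1,0],r[0,0]))"
```

```text
clock: 27.42
ee_pos: [489.9, -345.4, 80.7]
tcp_rot: [0.813, -0.582, 0.001, 0.001]
force: [-10.5, -10.1, 23.9]
width: 13.0
t 27.43 pos [ 489.9 -345.4   80.7] x [ 0.324 -0.946  0.004] y [-0.946 -0.324  0.001] z [ 0.001 -0.004 -1.   ] F [-10.5 -10.1  23.9] w 13.0 j [ 0.54  0.57  0.03  1.8  -0.02  0.76 -2.23]
[-2.09833215  2.58726232  1.0847499 ]
-1.2413078021721187
```

The stop is reached (torque rising at 1.24 rad of tool turn). Let go and rise.

```bash
python3 -m crank '[[0,0,0,0,0,0,8.5],[0,0,0,0,0,0,8.5],[0,0,0,0,0,0,8.5],[0,0,-3,0,0,0,8.5],[0,0,-4,0,0,0,8.5],[0,0,-5,0,0,0,8.5],[0,0,-5,0,0,0,8.5],[0,5,0,0,0,0,8.5],[0,5,0,0,0,0,8.5],[0,5,0,0,0,0,8.5],[0,5,0,0,0,0,8.5]]'
python3 - <<'E'
from h import *
st(); post(525,-40); 
p,d=cap('scene','f'); X=cloud('scene',d)
t,dt=cap('top','ft'); Xt=cloud('top',dt)
for Y,pp in((X,p),(Xt,t)):
    h=cv2.cvtColor(pp,cv2.COLOR_RGB2HSV).astype(int)
    rd=((h[...,0]<8)|(h[...,0]>172))&(h[...,1]>150)&(h[...,2]>80)&(Y[...,2]>60)&(Y[...,2]<120)&(abs(Y[...,0]-490)<60)&(abs(Y[...,1]+343)<60)
    if rd.sum()>5: Q=Y[rd]; print('knob top',np.percentile(Q[:,2],[50,95,100]), np.linalg.svd(Q[:,:2]-Q[:,:2].mean(0))[2][0],rd.sum())
a=cv2.imread('pics/f.png'); b=cv2.imread('pics/ft.png')
cv2.imwrite('pics/c5.png',np.hstack([cv2.resize(a[190:265,165:255],(400,333),interpolation=2),cv2.resize(b[195:265,385:460],(357,333),interpolation=2)]))
E
```

```text
clock: 28.8
ee_pos: [299.5, -407.9, 248.7]
tcp_rot: [0.814, -0.581, -0.0, -0.0]
force: [0.9, -0.1, 0.2]
width: 85.2
t 28.8 pos [ 299.5 -407.9  248.7] x [ 0.325 -0.946 -0.   ] y [-0.946 -0.325  0.   ] z [-0.  0. -1.] F [ 0.9 -0.1  0.2] w 85.2 j [ 0.77  0.2   0.12  1.91 -0.03  1.03 -1.91]
scene 152 post [526. -37. 243.] head [522.5 -39.7] 71.4
top 59 post [523. -41. 251.] head [525.2 -40.6] 70.1
knob top [ 91.13249142 107.50356819 110.56061093] [-0.36303937  0.9317738 ] 184
knob top [102.60370602 109.38463423 115.62028288] [ 0.27485627 -0.96148532] 58
```

View pics/c5.png

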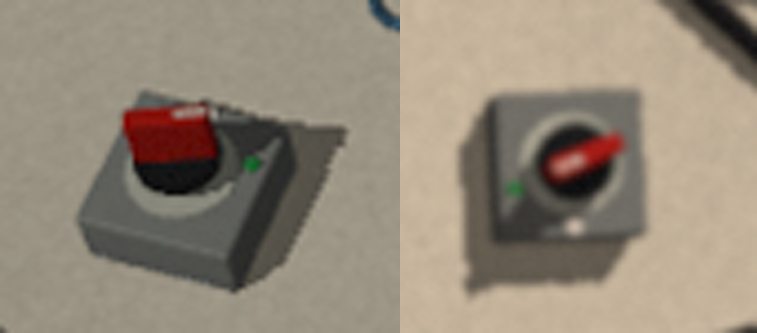

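View pics/f.png

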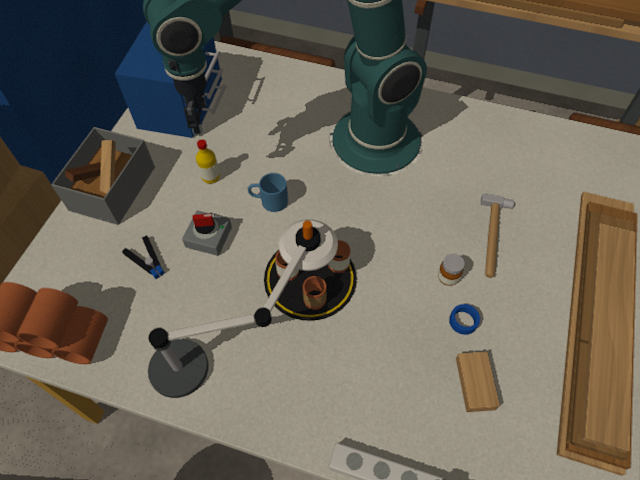

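The pointer is at green, the knob is up (top about 105 mm), the lamp is centred, the tubes stand on the mat and the bystanders have not moved.

```bash
python3 -c "
from h import *
tubes(); print(manip.sign_off())"
```

```text
top 29 [600.   5.  73.] mid [595.   2.  75.] ext [28. 38. 21.] enc [594.   2.] 23.2
top 33 [ 523. -121.   74.] mid [ 523. -118.   73.] ext [49. 22. 21.] enc [ 523. -112.] 25.0
top 73 [458.  21.  74.] mid [462.  19.  73.] ext [54. 56. 18.] enc [463.  19.] 28.9
top 234 [409. 305.  74.] mid [410. 305.  73.] ext [50. 53. 21.] enc [409. 306.] 27.3
scene 133 [462.  32.  71.] mid [461.  30.  72.] ext [59. 40. 20.] enc [461.  21.] 30.0
scene 69 [ 538. -113.   73.] mid [ 531. -108.   71.] ext [46. 38. 19.] enc [ 530. -107.] 28.3
scene 343 [409. 308.  74.] mid [406. 307.  72.] ext [56. 52. 20.] enc [406. 308.] 28.5
scene 201 [580.  -4.  72.] mid [579.  -5.  72.] ext [59. 56. 19.] enc [580.  -6.] 29.8
the job is handed in; nothing more can be done
None
```

The job is done and handed in at about 29 s of the 210 s allowed. One tube shifted late and now has only a few millimetres of margin on the mat.

I swung the lamp aside to about 240 mm from the mat's centre and stood the three tubes that were present on the mat. Then I swung the lamp back, pressed the knob, turned it clockwise to its stop and let go.

**Last checks:**
- **Lamp:** the top camera puts the head within 1 mm of the mat's centre; the scene camera agrees to about 3 mm.
- **Timer:** the pointer is at the green mark and the knob is back up.
- **Tubes:** all three are upright on the mat.
- **Bench and robot:** the other objects look unmoved, and the robot is touching nothing.

**The disagreement:** my final tube reading ran in the same script as the hand-in, so I saw the shift only afterwards. The tube placed at (472, -9) mm read (463, 19) mm, about 30 mm off. It had most likely been knocked while I worked the timer. It still reads wholly on the mat, with its outer edge about 115 mm from the centre against the mat's 122 mm radius. That leaves about 7 mm, instead of the 30 mm I placed it with. I had overlooked this in the picture before handing in, or I would have weighed re-centring it.

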